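# Gauge the coffee grinder's new spindle with the ratchet screw

### The arm

A 7-joint arm with a two-finger parallel gripper is mounted at the origin on a cart in front of the work surface, level with it; the furniture and walls round the work are solid. World frame = base frame: x ahead of the robot, y to its left, z up, the work surface at z = 0. Lengths are in m, angles in rad, forces in N, time in s.
With the tool pointing down it reaches from about 0.425 to 0.825 m from the base axis. Payload 3.6 kg.
Tool frame: the origin (TCP) lies on the mounting face of the last link; the fingertips stand 173 mm ahead of it and the grasp point (between the pads) lies bot.grip_depth ahead of it (bot.grip_depth is the distance from the TCP to the grasp point, in m); z points along the fingers, y is the line along which they close (so a half turn about z gives the same grasp; the last joint's range is limited). The gripper opens to 85 mm and grips with 20 to 120 N. Pads are 22 mm wide; open, the fingers measure 114 mm over their backs; the gripper's body (76 mm by 85 mm) begins 54 mm behind the grasp point. The pads swing forward as they close: fully open they stand 13 mm farther back than shut.
Start: joints at [1.113, 0.615, -0.013, 1.423, 0.008, 1.103, -0.04], TCP at [0.271, -0.591, 0.405] pointing down, gripper open.
Joint ranges: [-3.12, 3.12], [-0.3, 2.06], [-1.34, 1.32], [0.26, 2.42], [-1.36, 4.5], [0.01, 1.98], [-2.84, 2.84]. Speed limits (rad/s): [2.79, 2.79, 3.14, 3.14, 3.14, 3.14, 3.14].

### API

Orientations are given as a 3x3 rotation matrix whose columns are the frame's x, y, z axes.
In Python, from workcell import bot gives the robot as it stands. The module is installed in compiled form; this text tells all that it offers.
- The arm moves only by the tool move_arm, never from a script. Its argument "motion" is a list that holds one entry, the list of rows, each a list of 7 numbers: the finger opening in m, from 0 to 0.0854, then the shift along the tool's x, y, z in m, then the turn, a rotation vector about the tool's x, y, z in degrees. In form: [[[claw, x, y, z, ax, ay, az], ...]]. A call has 1 to 12 rows; each row shifts and turns the commanded pose from where the row before left it, along the tool's axes as they then stand; what a row does not reach is not made up. A row lasts 1/8 s, in which the tool goes at most 62.5 mm and 10.7 degrees, less where a joint would pass 70% of its speed; a pose out of reach is approached as far as the arm can. A call with a gripper value outside its range is refused whole. The fingers move at their own pace and stop on an object; "newtons" is the grip in N (left out, the last holds). Time passes only in rows, so rows that do not move let the fingers close. It gives the time, the measured TCP pose, the force, the opening and the grip force at its end, in the units of the state.
- bot.sense(): the state, without advancing time (a new reading comes with each control period).
- bot.camera(name): name is "side" or "top"; returns (picture, depth): 420x560x3 uint8, blue, green, red; 420x560 float32, m along the optical axis (not along the pixel's ray), 0 where there is no reading.
- bot.camera_model(name): a dict with "fx", "fy", "cx", "cy" (pixels), "origin" and "rotation" of the camera in the world. Camera axes: x right, y up, looking along -z (the intrinsics and any distortion apply to the point x, -y, -z); pixel columns grow to the right and rows downward; lengths in m; the calibration is good to about 2 mm. A picture is of the moment at which its call begins. camera_model takes no time and is no camera call.
- bot.hand_in(): hands the job in; it is judged then, once.
Trained networks look in the newest picture that a camera, given by its name, has taken for a name from the list of things; names that differ only in an ending like _2 or _b are one class to them, and where a whole thing is asked for, a point or a joint stands for the part that bears it (a point fixed in the world has none). Each returns a list of dicts, best first, with "conf" (0 to 1); they miss things now and then, are a little off and sometimes report something else, mostly with a low value. They report only what shows in the picture. A call takes as long as a camera call.
- bot.search_frame(thing, camera): "location" ([row, column] in pixels, amid what is visible of it).
- bot.pinpoint(thing, camera): "location" ([row, column] in pixels: a listed point, or the origin of a listed thing).
The state is a dict: "time": time; "joints": joint angles; "joint_vel": joint speeds; "tau": joint torques, N m; "ee_pos": TCP position; "eef_rot": TCP orientation; "force": force on the tool from outside, world axes, zero at the start; "wrist_torque": the same for the moment, N m; "width": finger opening in m; "grasp_force": force on a finger pad.
Only numpy, scipy, OpenCV 4.12 (cv2) and the standard library are available. Lean on these libraries where they do the work, as an engineer would, in place of code of your own. Each camera call takes 0.05 s, during which the arm holds its last target. There are 200 camera calls.

### The job

The new steel shaft for the coffee grinder has to be gauged before it is fitted. Lay it level in the V-groove of the bench gauge with its bright middle band under the gauge's screw, let go of it, then turn the knurled ratchet knob on top clockwise until the screw is closed on the shaft and the knob has clearly slipped. Stop there, within half a turn of slip in all, do not force or push the screw down on the shaft, and leave the shaft clamped under the ratchet's own pressure with everything else where it stood.

Things in the scene. Friction and masses are not known exactly. Their poses are not given: they have to be found in the camera images.
- gauge: Bench screw gauge, fixed to the worktop: grey cast C-stand, base 125 x 90 mm, 187 mm tall over the knob. Origin on the screw's vertical axis at worktop height; z up. The open throat faces its -x, the column (34 mm wide, from x = 47 mm) stands at +x, the V-groove runs along its y. Above the throat, from 86 mm up: the arm and a black read-out (52 mm wide, out to x = -27 mm).
- vee (a point): Where the shaft's centre belongs when it lies in the groove: on the screw's axis, 55.8 mm over the worktop; axes as the gauge's. Groove 40 mm long, 120 degrees, lips 4.3 mm to each side, 2.5 mm above its bottom line (50 mm over the worktop); bring the shaft in over a lip from -x, then set it down. Post below: 26 mm in x, 44 mm in y.
- spindle: The screw: a steel rod, 8 mm diameter, coming straight down on the shaft. It carries an aluminium drum (24 mm diameter, fixed to it) and above that the ratchet knob. All go down 2.5 mm per radian turned clockwise seen from above. Turning takes 0.03 N m; a push of over 10 N drives the screw down without turning. Its flat end starts 6 to 8.5 mm above the top of a seated shaft. Origin: on the axis.
- knob_top (a point): Centre of the ratchet knob's top. The knob is a knurled steel cylinder with a red mark, 20 mm in diameter, 30 mm tall, on the screw's axis; it goes down with the screw. Keep the fingertips within 29 mm below this point: 33 mm below it the drum begins, and gripping that bypasses the ratchet. Nothing stands beside the knob.
- ratchet_knob (a joint): Slip of the ratchet: angle of knob against drum, rad, 0 at the start, growing when the knob turns clockwise and the screw does not follow. It slips smoothly at 0.043 N m (only clockwise), which closes the screw on the shaft with 6 to 7 N if nobody pulls or pushes along the axis. A hand holding the knob up makes it slip too early; one that presses down adds to that.
- shaft: Loose steel shaft, 200 mm long, 10 mm diameter, 0.08 to 0.15 kg, along its own y; dark with a bright band 28 mm long in the middle, near each end a brass hexagon nut (14 mm across, 82 to 92 mm from the middle) and a thin thread. Ends alike. Origin in the middle, on the axis; it lies on its nuts, axis 7 mm up. Hold it 70 mm from the middle, so that the gripper clears the screw.
- spice_jar: Spice jar with dark cap, 41 mm in diameter, 105 mm tall, stands left of the gauge; leave it.
- beaker: White beaker, 85 mm wide, 96 mm tall, stands behind, right of the gauge; leave it.
- tea_box: Small blue carton, 19 x 53 x 36 mm, near the front edge; leave it.

How it is judged:
By the outcome, as a careful person would: the job done as asked, in the order asked, and still so for the second after the job is handed in, with the robot touching nothing.
It also fails if it takes over 72 s, if anything falls off the work surface, if the arm or the gripper's body presses on something with over 40 N, if the wrist force passes 120 N, or if a joint passes its speed limit or range.

## Working session

There is one attempt and no reset: what is moved stays moved. The work goes in short steps, Python scripts to look and compute and a tool call to move; the robot and the scene stay as the last step left them, time stands still between calls to the robot, and variables do not carry over. Pictures are saved under pics/ and viewed, at most 10 in all, crops included, and the job is handed in when it is done.

Besides the shell and the picture viewer there is one more tool, called after "Emit:" in YAML: its name, and indented under it one key for each argument. move_arm: Moves the arm, as the interface text tells. Its arguments: {"type":"object","properties":{"motion":{"type":"array","items":{"type":"array","items":{"type":"array","items":{"type":"number"}}}},"newtons":{"type":"number"}},"required":["motion"]}

```bash
mkdir -p pics
cat > h.py <<'E'
import numpy as np, cv2
from workcell import bot
def proj(cam,p):
    m=bot.camera_model(cam);q=np.array(m["rotation"]).T@(np.array(p)-m["origin"])
    return m["fy"]*(-q[1])/(-q[2])+m["cy"], m["fx"]*q[0]/(-q[2])+m["cx"]
def ray(cam,rc):
    m=bot.camera_model(cam);d=np.array([(rc[1]-m["cx"])/m["fx"],-(rc[0]-m["cy"])/m["fy"],-1.])
    return np.array(m["origin"]),np.array(m["rotation"])@d
def at(cam,rc,depth):
    o,d=ray(cam,rc);return o+d*depth
def atz(cam,rc,z):
    o,d=ray(cam,rc);return o+d*(z-o[2])/d[2]
def tri(a,b):
    (o1,d1),(o2,d2)=ray(*a),ray(*b)
    A=np.stack([d1,-d2],1);s=np.linalg.lstsq(A,o2-o1,rcond=None)[0]
    p,q=o1+s[0]*d1,o2+s[1]*d2
    return (p+q)/2,np.linalg.norm(p-q)
E
python3 - <<'E'
from h import *
np.set_printoptions(precision=4,suppress=True)
for c in("side","top"):
    im,d=bot.camera(c);cv2.imwrite(f"pics/{c}0.png",im);np.save(f"{c}0.npy",d)
    m=bot.camera_model(c);print(c,m)
    for t in("gauge","vee","spindle","knob_top","shaft","spice_jar","beaker","tea_box"):
        for r in bot.pinpoint(t,c)[:2]:
            l=r["location"];dd=d[int(l[0]),int(l[1])] if 0<=l[0]<420 and 0<=l[1]<560 else 0
            print(t,np.round(l,1),round(r["conf"],2),at(c,l,dd) if dd else None)
print(bot.grip_depth,bot.sense())
E
```

```text
side {'fx': 423.98014766561107, 'fy': 423.98014766561107, 'cx': 283.6259616928873, 'cy': 207.31819360492602, 'origin': array([0.8656, 0.6483, 1.0119]), 'rotation': array([[-0.9034, -0.3326,  0.2707],
       [ 0.4288, -0.6928,  0.5798],
       [-0.0053,  0.6399,  0.7685]])}
gauge [233.6 279.1] 0.89 [ 0.5761 -0.0035  0.0391]
vee [224.2 283.9] 0.96 [ 0.5535 -0.0194  0.0515]
knob_top [195.3 278.6] 0.49 [ 0.5671 -0.0216  0.1805]
shaft [167.8 249.9] 0.52 [ 0.5362 -0.3242 -0.0035]
spice_jar [322.7 317.2] 0.84 [0.6129 0.2896 0.0652]
beaker [222.2 219.3] 0.63 [ 0.7195 -0.0952  0.0652]
tea_box [251.4 375.9] 0.75 [0.3526 0.157  0.0207]
top {'fx': 440.0365907022376, 'fy': 440.0365907022376, 'cx': 264.9753724233293, 'cy': 201.7288789961768, 'origin': array([ 0.3259, -0.0087,  1.2106]), 'rotation': array([[-0.0244,  0.9829, -0.1823],
       [-0.9997, -0.0249, -0.0007],
       [-0.0052,  0.1822,  0.9832]])}
gauge [199.7 274.4] 0.59 [ 0.5332 -0.0319  0.1173]
vee [196.5 271. ] 0.8 [ 0.5424 -0.0236  0.1138]
spindle [197.8 269.7] 0.61 [ 0.5393 -0.0202  0.113 ]
spindle [277.2 209.9] 0.57 [0.3453 0.1418 
[... 160 characters left out ...]
638]
beaker [144.9 308.7] 0.98 [ 0.7127 -0.1371  0.0001]
tea_box [278.2 206. ] 0.7 [0.343  0.1522 0.0367]
0.1547 {'time': 0.9, 'joints': array([ 1.1135,  0.6148, -0.0126,  1.4234,  0.0081,  1.1034, -0.0404]), 'joint_vel': array([-0.0003, -0.0003, -0.0001, -0.0002, -0.0003, -0.0002,  0.0006]), 'tau': array([  0.0002, -46.9097,   0.2591, -17.1343,   0.0101,   0.0016,
         0.    ]), 'ee_pos': array([ 0.2714, -0.5906,  0.4047]), 'eef_rot': array([[ 0.9086,  0.4176,  0.    ],
       [ 0.4176, -0.9086,  0.    ],
       [ 0.    ,  0.    , -1.    ]]), 'force': array([-1.5744,  0.3495, -0.2759]), 'wrist_torque': array([-0.0504, -0.0063, -0.0143]), 'grasp_force': 0.0, 'width': 0.08525273561334276}
```

View pics/top0.png

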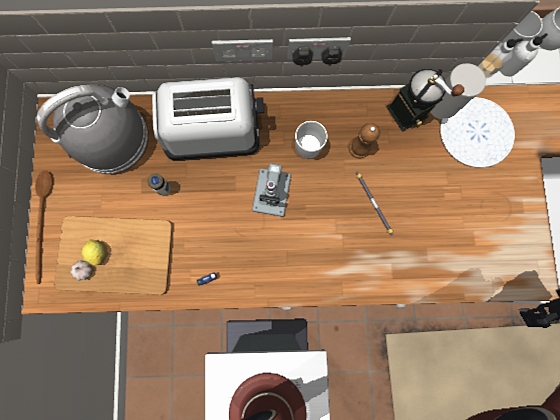

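View pics/side0.png

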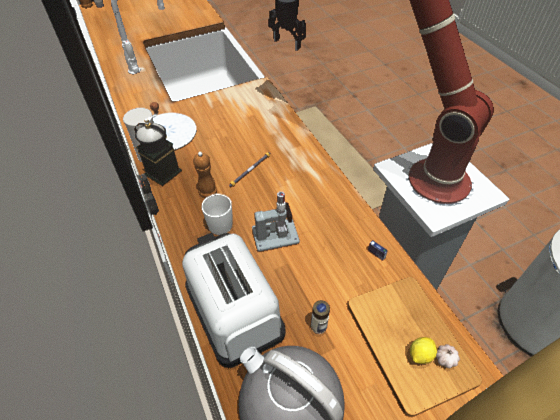

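The top view shows the gauge around (195,272) and the shaft running from (175,360) to (232,390). The side view shows the knob near (197,281) and the shaft from (154,268) to (184,232). I'll enlarge both.

Run:
```python
from h import *
a=cv2.imread("pics/top0.png");b=cv2.imread("pics/side0.png")
f=lambda im,r,c,s:cv2.resize(im[r:r+72,c:c+s],None,fx=5,fy=5,interpolation=cv2.INTER_CUBIC)
t=np.hstack([f(a,155,240,70),f(a,170,340,70)]);s=np.hstack([f(b,185,240,70),f(b,140,218,70)])
cv2.imwrite("pics/c1.png",t[:, :]);cv2.imwrite("pics/c2.png",s)
```

```text
(no output)
```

View pics/c1.png

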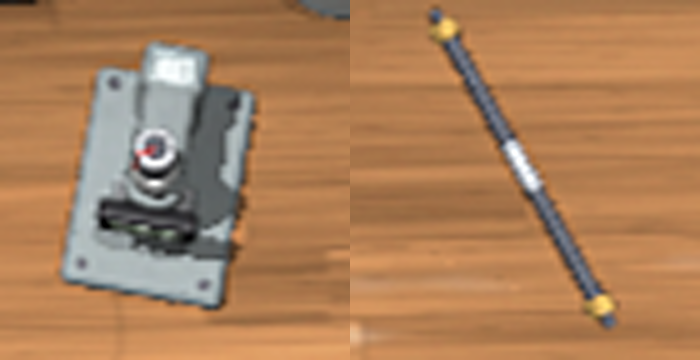

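View pics/c2.png

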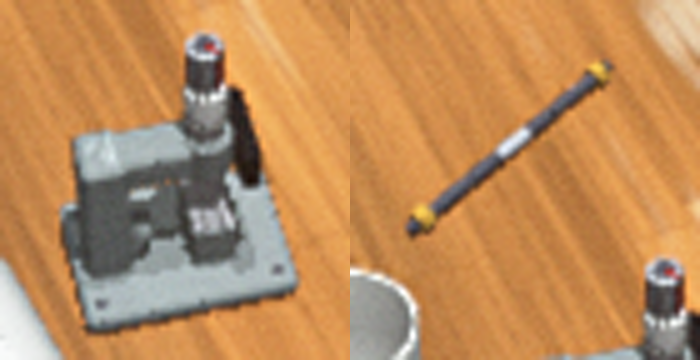

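Run:
```python
from h import *
np.set_printoptions(precision=4,suppress=True)
T0=lambda x,y:("top",((y+.5)/5-.5+155,(x+.5)/5-.5+240))
T1=lambda x,y:("top",((y+.5)/5-.5+170,(x-350+.5)/5-.5+340))
S0=lambda x,y:("side",((y+.5)/5-.5+185,(x+.5)/5-.5+240))
S1=lambda x,y:("side",((y+.5)/5-.5+140,(x-350+.5)/5-.5+218))
print("knob",tri(T0(157,147),S0(205,46)))
n1=tri(T1(445,30),S1(597,72));n2=tri(T1(599,306),S1(424,217))
n1b=tri(T1(445,30),S1(424,217));n2b=tri(T1(599,306),S1(597,72))
print("n",n1,n2,n1b,n2b,"band",tri(T1(522,166),S1(514,142)))
for z in(.007,):
  P=[atz(*q,z) for q in (T1(445,30),T1(599,306),T1(522,166),S1(597,72),S1(424,217),S1(514,142))];print(np.array(P))
  for i in(0,3):
    v=P[i+1]-P[i];print(np.linalg.norm(v),np.degrees(np.arctan2(v[1],v[0])))
C=np.array([atz(*T0(*q),.012) for q in((100,70),(257,92),(220,307),(63,280),(113,83),(81,262),(204,285))]);print(C)
a=lambda v:np.degrees(np.arctan2(v[1],v[0]))
print("x-dir",a(C[0]-C[3]),a(C[1]-C[2]),a(C[4]-C[5]),"len",np.linalg.norm(C[0]-C[3]),"y-dir",a(C[0]-C[1]),a(C[3]-C[2]),a(C[5]-C[6]),np.linalg.norm(C[3]-C[2]))
D=np.array([atz(*S0(*q),.012) for q in((298,285),(88,328),(278,268),(100,303))]);print(D,a(D[1]-D[0]),a(D[3]-D[2]))
print("hole tri",tri(T0(81,262),S0(278,268)))
```

```text
knob (array([ 0.56  , -0.0237,  0.1807]), np.float64(0.0006265425174517503))
n (array([ 0.5492, -0.2129,  0.1763]), np.float64(0.06674298615892849)) (array([ 0.5261, -0.4332, -0.2031]), np.float64(0.09947037574573636)) (array([ 0.6172, -0.2727,  0.0083]), np.float64(0.001232644658402199)) (array([ 0.4604, -0.3477,  0.0087]), np.float64(0.003125843656066485)) band (array([ 0.5386, -0.3104,  0.0087]), np.float64(0.0012419415896551837))
[[ 0.617  -0.2726  0.007 ]
 [ 0.4593 -0.3472  0.007 ]
 [ 0.5384 -0.3104  0.007 ]
 [ 0.4608 -0.3507  0.007 ]
 [ 0.6174 -0.2744  0.007 ]
 [ 0.5384 -0.3126  0.007 ]]
0.17446560988757237 -154.6986395050358
0.17416294397376542 25.962830548617198
[[ 0.6432  0.0049  0.012 ]
 [ 0.6282 -0.0828  0.012 ]
 [ 0.5069 -0.0581  0.012 ]
 [ 0.5241  0.028   0.012 ]
 [ 0.6354 -0.0022  0.012 ]
 [ 0.534   0.0179  0.012 ]
 [ 0.5194 -0.0497  0.012 ]]
x-dir -10.970249345276702 -11.486428256947065 -11.17996520529421 len 0.12123524917259676 y-dir 80.3041968114786 78.68058873840675 77.8169800734327 0.08785269600896782
[[ 0.528   0.0291  0.012 ]
 [ 0.6486  0.0042  0.012 ]
 [ 0.5331  0.0134  0.012 ]
 [ 0.6357 -0.0086  0.012 ]] -11.650250535340502 -12.085836696803929
hole tri (array([0.5339, 0.0172, 0.0168]), np.float64(0.0019794044401037145))
```

The knob axis is at about (0.560, -0.0237) and the gauge yaw is about -11.3°. The shaft centre is at about (0.5385, -0.311) with its axis at 25.6°. I'll hold it by the near-right end, 69 mm from the middle.

Emit:
move_arm:
  motion:
    - [[0.05,0.0415,-0.0203,0.025,0,0,-0.9],[0.05,0.0415,-0.0203,0.03,0,0,0],[0.05,0.0415,-0.0203,0.03,0,0,0],[0.05,0.0415,-0.0203,0.03,0,0,0],[0.05,0.0415,-0.0203,0.03,0,0,0],[0.05,0.0415,-0.0203,0.03,0,0,0],[0.05,0.0415,-0.0203,0.0,0,0,0],[0.05,0,0,0,0,0,0],[0.05,0,0,0,0,0,0]]
  newtons: 80

```text
time: 2.02
ee_pos: [0.4725, -0.338, 0.2299]
eef_rot: [[0.902, 0.432, -0.0], [0.432, -0.902, -0.001], [-0.001, 0.001, -1.0]]
force: [-0.5, 0.8, -0.4]
width: 0.0498
grasp_force: 0.0
```

Emit:
move_arm:
  motion:
    - [[0.05,0.002,0.0043,0.02,0,0,0],[0.05,0,0,0.02,0,0,0],[0.05,0,0,0.0144,0,0,0],[0.05,0,0,0,0,0,0],[0.05,0,0,0,0,0,0]]

```text
time: 2.65
ee_pos: [0.4763, -0.3409, 0.1755]
eef_rot: [[0.902, 0.431, 0.0], [0.431, -0.902, -0.0], [0.0, 0.001, -1.0]]
force: [0.1, -0.1, 0.2]
width: 0.05
grasp_force: 0.0
```

Run:
```python
from h import *
a,_=bot.camera("top");b,_=bot.camera("side")
cv2.imwrite("pics/d.png",np.hstack([cv2.resize(a[160:250,330:410],None,fx=5,fy=5,interpolation=2),cv2.resize(b[130:220,215:295],None,fx=5,fy=5,interpolation=2)]))
s=bot.sense();print(s["ee_pos"],s["force"],s["joints"])
```

```text
[ 0.47655028 -0.34074773  0.17599776] [ 0.64248221  0.95136417 -0.047574  ] [ 0.58173125  0.81720466  0.00275557  1.80735691 -0.00406557  0.5154582
 -0.53727504]
```

View pics/d.png

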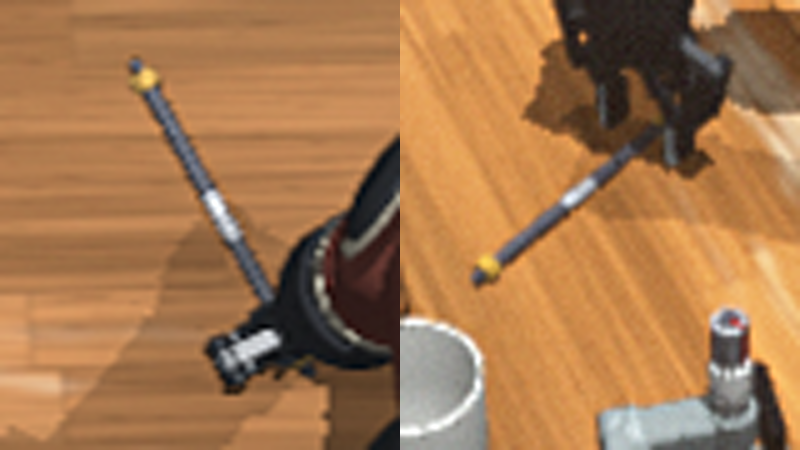

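The shaft is between the fingers (right crop, around (650,130)) and the far end is free, so I'll grip it and lift slightly.

Emit:
move_arm:
  motion:
    - [[0.0,0,0,0,0,0,0],[0.0,0,0,0,0,0,0],[0.0,0,0,0,0,0,0],[0.0,0,0,0,0,0,0],[0.0,0,0,0,0,0,0],[0.0,0,0,0,0,0,0]]
  newtons: 80

```text
time: 3.5
ee_pos: [0.4765, -0.3405, 0.1759]
eef_rot: [[0.902, 0.432, 0.001], [0.432, -0.902, -0.0], [0.0, 0.001, -1.0]]
force: [-1.5, 0.0, 5.8]
width: 0.0067
grasp_force: 78.6
```

Emit:
move_arm:
  motion:
    - [[0.0,0,0,-0.01,0,0,0],[0.0,0,0,-0.02,0,0,0],[0.0,0,0,-0.02,0,0,0],[0.0,0,0,-0.02,0,0,0],[0.0,0,0,0,0,0,0],[0.0,0,0,0,0,0,0]]

```text
time: 4.25
ee_pos: [0.4759, -0.3401, 0.2446]
eef_rot: [[0.902, 0.432, -0.001], [0.432, -0.902, 0.001], [-0.001, -0.001, -1.0]]
force: [-0.7, 0.4, 0.0]
width: 0.0061
grasp_force: 78.4
```

Run:
```python
from h import *
a,_=bot.camera("top");b,_=bot.camera("side")
cv2.imwrite("pics/e.png",np.hstack([cv2.resize(a[160:250,330:410],None,fx=5,fy=5,interpolation=2),cv2.resize(b[130:220,215:295],None,fx=5,fy=5,interpolation=2)]))
s=bot.sense();print(s)
```

```text
{'time': 4.35, 'joints': array([ 0.5804527 ,  0.71082303,  0.0043572 ,  1.77867408, -0.00480238,
        0.65449363, -0.53654325]), 'joint_vel': array([ 0.00033888,  0.00310081, -0.00065344, -0.0024216 , -0.00067368,
        0.00114154,  0.00069799]), 'tau': array([ 5.90970798e-03, -4.63121438e+01,  4.74601407e-01, -1.20093369e+01,
       -3.21463519e-02, -3.76114261e-02,  5.81132326e-05]), 'ee_pos': array([ 0.47592936, -0.34013545,  0.24420276]), 'eef_rot': array([[ 0.90188445,  0.43197296, -0.00194797],
       [ 0.4319758 , -0.90188414,  0.00138333],
       [-0.00115929, -0.00208908, -0.99999715]]), 'force': array([-0.11563409, -0.00802157, -1.29062494]), 'wrist_torque': array([-0.02236266,  0.09566424, -0.0209798 ]), 'grasp_force': 78.40100884437561, 'width': 0.006526279580495648}
```

View pics/e.png

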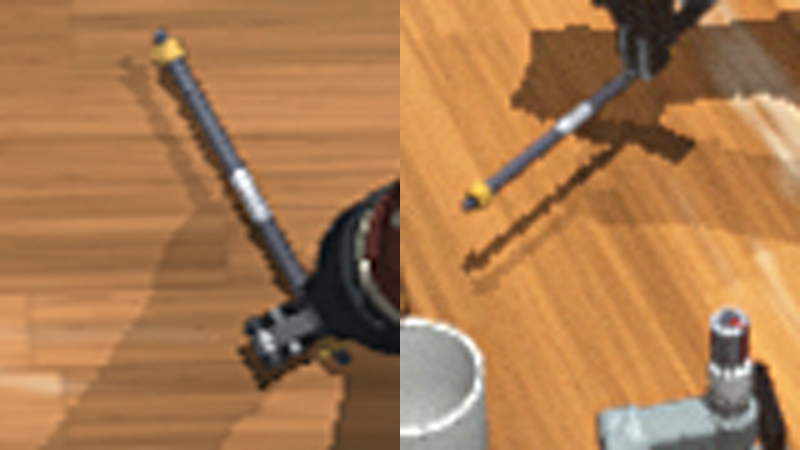

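The shaft is held and free of the table: top nut at (168,50), band at (251,193); side nut at (481,195), band at (573,121). Next I'll check the tilt and work out the transfer.

Run:
```python
from h import *
np.set_printoptions(precision=4,suppress=True)
T=lambda x,y:("top",((y+.5)/5-.5+160,(x+.5)/5-.5+330))
S=lambda x,y:("side",((y+.5)/5-.5+130,(x-400+.5)/5-.5+215))
n=tri(T(168,50),S(481,195));b=tri(T(251,193),S(573,121));print(n,b)
v=n[0]-b[0];print(np.linalg.norm(v),np.degrees(np.arctan2(v[1],v[0])),np.degrees(np.arcsin(v[2]/np.linalg.norm(v))))
s=bot.sense();g=s["ee_pos"]+s["eef_rot"]@[0,0,.1689];print("grip",g,np.linalg.norm((b[0]-g)[:2]))
```

```text
(array([ 0.6167, -0.271 ,  0.0755]), np.float64(0.0003311535380455578)) (array([ 0.5387, -0.31  ,  0.0736]), np.float64(0.0005146085797691107))
0.08719309896834683 26.589024654800053 1.2386064709761933
grip [ 0.4756 -0.3399  0.0753] 0.06984340425822294
```

Emit:
move_arm:
  motion:
    - [[0.0,0,0,0,0,0,-10.5],[0.0,0,0,0,0,0,-10.5],[0.0,0,0,0,0,0,-10.5],[0.0,0,0,0,0,0,-10.5],[0.0,0,0,0,0,0,-10.5],[0.0,0.04,0,0,0,0,-0.6],[0.0,0.05,0,0,0,0,0],[0.0,0.05,0,0,0,0,0],[0.0,0.05,0,0,0,0,0],[0.0,0.04,0,0,0,0,0],[0.0,0,0,0,0,0,0],[0.0,0,0,0,0,0,0]]

```text
time: 5.85
ee_pos: [0.5216, -0.1156, 0.2447]
eef_rot: [[0.197, 0.98, -0.001], [0.98, -0.197, -0.001], [-0.001, -0.001, -1.0]]
force: [-0.0, -0.5, -1.1]
width: 0.0064
grasp_force: 78.4
```

Emit:
move_arm:
  motion:
    - [[0.0,0,-0.02,0,0,0,0],[0.0,0.0145,0,0.008,0,0,0],[0.0,0.0145,0,0.0082,0,0,0],[0.0,0,0,0,0,0,0],[0.0,0,0,0,0,0,0],[0.0,0,0,0,0,0,0]]

```text
time: 6.6
ee_pos: [0.5081, -0.0832, 0.2292]
eef_rot: [[0.197, 0.98, 0.0], [0.98, -0.197, -0.001], [-0.0, 0.0, -1.0]]
force: [1.1, -0.4, -0.4]
width: 0.0064
grasp_force: 78.5
```

Run:
```python
from h import *
a,_=bot.camera("top");b,_=bot.camera("side")
cv2.imwrite("pics/f.png",np.hstack([cv2.resize(a[150:240,235:315],None,fx=5,fy=5,interpolation=2),cv2.resize(b[180:270,240:320],None,fx=5,fy=5,interpolation=2)]))
s=bot.sense();print(s["ee_pos"],s["eef_rot"],s["force"],s["joints"])
```

```text
[ 0.50798351 -0.08310637  0.22930001] [[ 1.97055242e-01  9.80392312e-01  3.81269410e-04]
 [ 9.80392355e-01 -1.97055122e-01 -3.29988373e-04]
 [-2.48386974e-04  4.38819553e-04 -9.99999873e-01]] [ 0.92339961  0.6491362  -1.01877857] [ 0.2441118   0.66808808 -0.1882481   1.98296013  0.23990371  0.5110819
 -0.31284524]
```

View pics/f.png

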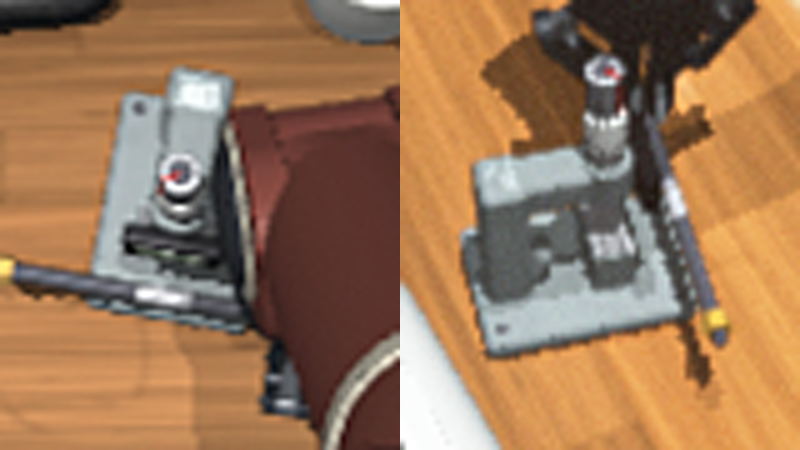

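The shaft is level, parallel to the groove and in front of the throat (top crop: band at (163,295), knob at (180,175)). I'll move it in over the lip.

Emit:
move_arm:
  motion:
    - [[0.0,0,0.0,0.0008,0,0,0],[0.0,0,0.008,0,0,0,0],[0.0,0,0.008,0,0,0,0],[0.0,0,0.008,0,0,0,0],[0.0,0,0.005,0,0,0,0],[0.0,0,0.004,0,0,0,0],[0.0,0,0.003,0,0,0,0],[0.0,0,0.0028,0,0,0,0],[0.0,0,0,0,0,0,0],[0.0,0,0,0,0,0,0]]

```text
time: 7.95
ee_pos: [0.5458, -0.0902, 0.2283]
eef_rot: [[0.196, 0.981, -0.0], [0.981, -0.196, 0.0], [0.0, -0.0, -1.0]]
force: [-0.3, 0.8, -1.3]
width: 0.0064
grasp_force: 78.5
```

Run:
```python
from h import *
np.set_printoptions(precision=4,suppress=True)
f=[]
for i in range(3): bot.camera("top"); s=bot.sense(); f.append(np.r_[s["force"],s["wrist_torque"],s["ee_pos"]])
print(np.array(f))
```

```text
[[-0.5522 -0.7622 -0.2914 -0.0818  0.0045  0.0091  0.5458 -0.0902  0.2283]
 [ 0.2128 -0.5166 -1.511  -0.0947  0.0468  0.0096  0.5458 -0.0902  0.2283]
 [-0.365  -0.0601 -1.2782 -0.0699 -0.0213  0.0002  0.5459 -0.0902  0.2283]]
```

Emit:
move_arm:
  motion:
    - [[0.0,0,0,0.001,0,0,0],[0.0,0,0,0.001,0,0,0],[0.0,0,0,0.001,0,0,0],[0.0,0,0,0.0004,0,0,0],[0.0,0,0,0,0,0,0]]

```text
time: 8.72
ee_pos: [0.5461, -0.0902, 0.2251]
eef_rot: [[0.196, 0.981, 0.0], [0.981, -0.196, 0.0], [0.0, 0.0, -1.0]]
force: [0.2, 0.0, 0.2]
width: 0.0064
grasp_force: 78.6
```

Run:
```python
from h import *
np.set_printoptions(precision=4,suppress=True)
f=[]
for i in range(4): bot.camera("top"); s=bot.sense(); f.append(np.r_[s["eef_rot"].T@s["force"],s["eef_rot"].T@s["wrist_torque"],s["ee_pos"]])
print(np.array(f))
```

```text
[[ 0.0929  0.2202 -0.6907  0.0298 -0.027  -0.0004  0.5461 -0.0902  0.2251]
 [-0.3042 -0.6311 -0.8445  0.0356  0.0305  0.0065  0.5461 -0.0903  0.2251]
 [ 0.9978  0.3069 -0.4241 -0.0006 -0.0278 -0.0158  0.5461 -0.0902  0.2251]
 [ 0.588  -0.1896 -0.9398 -0.0028 -0.0639 -0.024   0.5461 -0.0903  0.2251]]
```

Emit:
move_arm:
  motion:
    - [[0.0,0,0,0.0004,0,0,0],[0.0,0,0,0,0,0,0],[0.0,0,0,0,0,0,0]]

```text
time: 9.3
ee_pos: [0.5461, -0.0903, 0.2247]
eef_rot: [[0.196, 0.981, 0.0], [0.981, -0.196, -0.0], [0.0, 0.0, -1.0]]
force: [-0.5, -0.8, 2.1]
width: 0.0063
grasp_force: 78.8
```

```bash
cat > f.py <<'E'
from h import *
np.set_printoptions(precision=4,suppress=True)
f=[]
for i in range(5): bot.camera("top"); s=bot.sense(); R=s["eef_rot"];f.append(np.r_[R.T@s["force"],R.T@s["wrist_torque"]])
print("tool F,T",np.mean(f,0),"pos",s["ee_pos"],"yaw",np.degrees(np.arctan2(R[1,0],R[0,0])),"q7",s["joints"][6],s["width"],"t",s["time"])
E
python3 f.py
```

```text
tool F,T [-0.6226 -0.2025 -1.8174  0.0041  0.0127 -0.0171] pos [ 0.5461 -0.0903  0.2246] yaw 78.68049153697719 q7 -0.29582637228322145 0.006311458180867781 t 9.55
```

Contact is vertical only, at the expected height, so the shaft is seated. I'll release it and rise.

Emit:
move_arm:
  motion:
    - [[0.03,0,0,0,0,0,0],[0.03,0,0,0,0,0,0],[0.04,0,0,0,0,0,0],[0.04,0,0,0,0,0,0],[0.04,0,0,-0.01,0,0,0],[0.04,0,0,-0.03,0,0,0],[0.04,0,0,-0.05,0,0,0],[0.04,0,0,-0.05,0,0,0],[0.04,0,0,-0.03,0,0,0],[0.04,-0.03,0,0,0,0,0],[0.04,-0.04,0,0,0,0,0],[0.04,-0.03,0,0,0,0,0]]

```text
time: 11.05
ee_pos: [0.5256, -0.19, 0.3954]
eef_rot: [[0.197, 0.98, 0.001], [0.98, -0.197, -0.001], [-0.001, 0.001, -1.0]]
force: [0.2, -0.3, 0.4]
width: 0.0398
grasp_force: 0.0
```

```bash
python3 - <<'E'
from h import *
a,_=bot.camera("top");b,_=bot.camera("side")
cv2.imwrite("pics/g.png",np.hstack([cv2.resize(a[150:240,235:315],None,fx=5,fy=5,interpolation=2),cv2.resize(b[180:270,240:320],None,fx=5,fy=5,interpolation=2)]))
E
python3 f.py
```

```text
tool F,T [ 0.171  -0.7261  0.3975  0.0032  0.0321 -0.0009] pos [ 0.5267 -0.1865  0.3948] yaw 78.85384982166009 q7 -0.03610468465561439 0.03985723877905185 t 11.4
```

View pics/g.png

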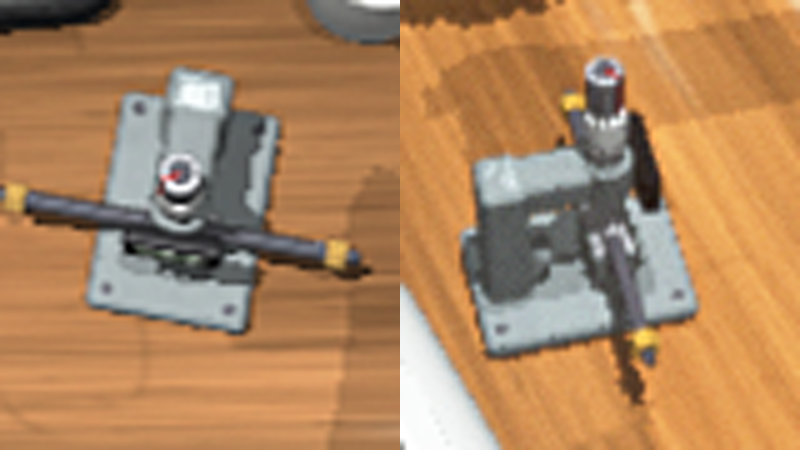

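The shaft lies in the groove: top-view nuts at (12,198) and (338,253), side-view nut at (645,343). Using the shaft as a local calibration check, I'll refine the knob position.

Run:
```python
from h import *
np.set_printoptions(precision=4,suppress=True)
T=lambda x,y:("top",((y+.5)/5-.5+150,(x+.5)/5-.5+235))
S=lambda x,y:("side",((y+.5)/5-.5+180,(x-400+.5)/5-.5+240))
l=tri(T(12,198),S(645,343));r=tri(T(338,253),S(572,103));k=tri(T(181,172),S(604,70))
print(l,r,(l[0]+r[0])/2,"knob",k)
v=l[0]-r[0];print(np.linalg.norm(v),np.degrees(np.arctan2(v[1],v[0])))
print([atz("top",T(181,172)[1],z) for z in(.181,.187)],[atz("side",S(604,70)[1],z) for z in(.181,.187)])
for c in("top","side"):
    im,d=bot.camera(c); r,cc=(T(181,172) if c=="top" else S(604,70))[1]
    r,cc=int(round(r)),int(round(cc));print(c,[at(c,(r,cc+j),d[r,cc+j])[2] for j in(-1,0,1)])
    for o in bot.pinpoint("knob_top",c)[:1]+bot.pinpoint("shaft",c)[:1]: print(o["location"],o["conf"],atz(c,o["location"],.184),atz(c,o["location"],.0558))
```

```text
(array([0.5775, 0.0652, 0.0567]), np.float64(0.003771004395981155)) (array([ 0.5424, -0.108 ,  0.0575]), np.float64(0.002704881241642544)) [ 0.5599 -0.0214  0.0571] knob (array([ 0.5602, -0.0234,  0.1816]), np.float64(0.0015428285026203355))
0.17666358797387088 78.56771139927297
[array([ 0.5597, -0.023 ,  0.181 ]), array([ 0.5583, -0.0229,  0.187 ])] [array([ 0.5605, -0.0245,  0.181 ]), array([ 0.5627, -0.0197,  0.187 ])]
top [np.float64(0.18285206556419675), np.float64(0.18596829052777797), np.float64(0.1844284116208179)]
[183.4, 271.5] 0.65 [ 0.5604 -0.0247  0.184 ] [ 0.5897 -0.0267  0.0558]
[196.7, 268.2] 0.61 [ 0.5282 -0.0159  0.184 ] [ 0.5535 -0.0168  0.0558]
side [np.float64(0.18088382418893212), np.float64(0.18273540228201668), np.float64(0.18599449572317883)]
[194.7, 280.0] 0.57 [ 0.5641 -0.0191  0.184 ] [ 0.5175 -0.1224  0.0558]
[222.0, 280.9] 0.43 [0.6003 0.0634 0.184 ] [ 0.5592 -0.0272  0.0558]
```

Emit:
move_arm:
  motion:
    - [[0.05,0.05,0,0,0,0,0],[0.05,0.05,0,0,0,0,0],[0.05,0.05,0,0,0,0,0],[0.05,0.0163,0.0006,0,0,0,0],[0.05,0,0,0,0,0,0],[0.05,0,0,0,0,0,-10.6],[0.05,0,0,0,0,0,-10.6],[0.05,0,0,0,0,0,-10.6],[0.05,0,0,0,0,0,-10.6],[0.05,0,0,0,0,0,-10.6],[0.05,0,0,0,0,0,-10.6],[0.05,0,0,0,0,0,-10.6]]
  newtons: 25

```text
time: 13.2
ee_pos: [0.5594, -0.0287, 0.3941]
eef_rot: [[-0.891, 0.455, -0.001], [0.455, 0.891, -0.002], [-0.0, -0.003, -1.0]]
force: [0.3, -0.4, -0.1]
width: 0.0497
grasp_force: 0.0
```

Emit:
move_arm:
  motion:
    - [[0.05,0,0,0,0,0,-10.6],[0.05,0,0,0,0,0,-10.6],[0.05,0,0,0,0,0,-10.6],[0.05,0,0,0,0,0,-10.6],[0.05,0,0,0,0,0,-10.6],[0.05,0,0,0,0,0,-10.6],[0.05,0,0,0,0,0,-10.6],[0.05,0,0,0,0,0,-10.6],[0.05,0,0,0,0,0,-8],[0.05,0,0,0,0,0,0],[0.05,0,0,0,0,0,0],[0.05,0,0,0,0,0,0]]

```text
time: 14.7
ee_pos: [0.5595, -0.0259, 0.3945]
eef_rot: [[-0.414, -0.91, 0.0], [-0.91, 0.414, -0.001], [0.001, -0.0, -1.0]]
force: [-0.3, 0.3, -0.0]
width: 0.05
grasp_force: 0.0
```

```bash
python3 f.py; python3 -c "
from h import *
print(bot.sense()['joints'],bot.sense()['eef_rot'])"
```

```text
tool F,T [-0.2654  0.2457 -0.085   0.0008 -0.0093  0.0157] pos [ 0.5596 -0.0252  0.3946] yaw -114.31872281011597 q7 2.1079076981398934 0.04991626544332386 t 14.95
[ 0.62026052  0.68745717 -1.05444966  1.68468736  0.64606243  1.16022835
  2.1079077 ] [[-4.11812159e-01 -9.11268742e-01  1.59270554e-04]
 [-9.11268752e-01  4.11812135e-01 -1.62074635e-04]
 [ 8.21040017e-05 -2.11882584e-04 -9.99999974e-01]]
```

Emit:
move_arm:
  motion:
    - [[0.05,-0.0014,0.0006,0.02,0,0,0],[0.05,0,0,0.02,0,0,0],[0.05,0,0,0.0166,0,0,0],[0.05,0,0,0,0,0,0],[0.05,0,0,0,0,0,0],[0.05,0,0,0,0,0,0],[0.05,0,0,0,0,0,0]]

```text
time: 15.82
ee_pos: [0.5597, -0.0237, 0.3385]
eef_rot: [[-0.412, -0.911, 0.001], [-0.911, 0.412, 0.0], [-0.001, -0.001, -1.0]]
force: [0.1, 0.3, 0.2]
width: 0.0498
grasp_force: 0.0
```

```bash
python3 f.py
python3 - <<'E'
from h import *
a,_=bot.camera("top");b,_=bot.camera("side")
cv2.imwrite("pics/k.png",np.hstack([cv2.resize(a[150:240,235:315],None,fx=5,fy=5,interpolation=2),cv2.resize(b[170:260,240:320],None,fx=5,fy=5,interpolation=2)]))
E
```

```text
tool F,T [-0.3527  0.0466 -0.1176 -0.013  -0.003   0.004 ] pos [ 0.5596 -0.0238  0.3381] yaw -114.31498879940142 q7 2.0448091296870397 0.05029178537273333 t 16.075
```

View pics/k.png

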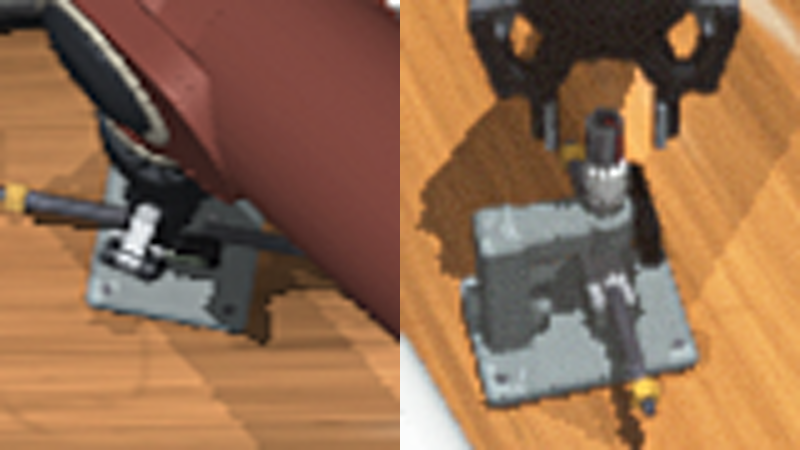

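The knob stands centred between the open fingers (right crop, knob at (604,140), fingertips at (545,140) and (668,140)). I'll close gently and read the forces.

Emit:
move_arm:
  motion:
    - [[0.0,0,0,0,0,0,0],[0.0,0,0,0,0,0,0],[0.0,0,0,0,0,0,0],[0.0,0,0,0,0,0,0]]
  newtons: 25

```text
time: 16.68
ee_pos: [0.5599, -0.024, 0.3381]
eef_rot: [[-0.412, -0.911, 0.001], [-0.911, 0.412, -0.0], [-0.0, -0.001, -1.0]]
force: [2.0, -0.7, 0.7]
width: 0.0187
grasp_force: 25.8
```

```bash
python3 f.py
```

```text
tool F,T [ 0.1102 -2.4084 -0.2879  0.509  -0.0164 -0.0166] pos [ 0.5599 -0.024   0.3381] yaw -114.32885283090758 q7 2.044812464304503 0.018980494715022778 t 16.925
```

Emit:
move_arm:
  motion:
    - [[0.0,0,-0.00035,0,0,0,0],[0.0,0,0,0.00044,0,0,10],[0.0,0,0,0.00044,0,0,10],[0.0,0,0,0.00044,0,0,10],[0.0,0,0,0.00044,0,0,10],[0.0,0,0,0.00044,0,0,10],[0.0,0,0,0.00044,0,0,10],[0.0,0,0,0,0,0,0]]

```text
time: 17.92
ee_pos: [0.5596, -0.0232, 0.3355]
eef_rot: [[-0.995, -0.101, -0.0], [-0.101, 0.995, 0.0], [0.0, 0.001, -1.0]]
force: [0.3, 0.1, 1.0]
width: 0.0186
grasp_force: 25.9
```

```bash
python3 f.py
```

```text
tool F,T [-0.1453  0.5066 -2.5328 -0.1515 -0.0059  0.0181] pos [ 0.5597 -0.0235  0.3354] yaw -174.20842410511565 q7 1.1776672374268689 0.01865837549423628 t 18.175
```

Emit:
move_arm:
  motion:
    - [[0.0,0,0,0.0003,0,0,10],[0.0,0,0,0.0004,0,0,10],[0.0,0,0,0.00044,0,0,10],[0.0,0,0,0.00044,0,0,10],[0.0,0,0,0.00044,0,0,10],[0.0,0,0,0.00044,0,0,10],[0.0,0,0,0,0,0,0]]

```text
time: 19.05
ee_pos: [0.56, -0.0226, 0.3328]
eef_rot: [[-0.586, 0.81, 0.0], [0.81, 0.586, 0.002], [0.001, 0.001, -1.0]]
force: [0.3, 2.9, 1.4]
width: 0.0189
grasp_force: 25.9
```

```bash
python3 f.py
```

```text
tool F,T [ 3.4102  3.0472 -0.9077 -0.6918  0.6361 -0.0219] pos [ 0.56   -0.0229  0.3328] yaw 125.83371544542139 q7 0.32570653384352466 0.018758191615976624 t 19.3
```

Emit:
move_arm:
  motion:
    - [[0.0,0.0004,0.0003,-0.0001,0,0,0],[0.0,0,0,0.0003,0,0,7.5],[0.0,0,0,0.00033,0,0,7.5],[0.0,0,0,0,0,0,0]]

```text
time: 19.8
ee_pos: [0.5601, -0.0226, 0.3322]
eef_rot: [[-0.354, 0.935, 0.001], [0.935, 0.354, 0.001], [0.001, 0.001, -1.0]]
force: [1.3, 4.7, 0.1]
width: 0.0187
grasp_force: 25.7
```

```bash
python3 f.py
```

```text
tool F,T [ 4.7925  3.4027  0.5894 -0.75    0.967   0.0137] pos [ 0.5601 -0.0227  0.3322] yaw 110.74899389479181 q7 0.11257441293291226 0.0190504917203484 t 20.05
```

Emit:
move_arm:
  motion:
    - [[0.035,0,0,0,0,0,0],[0.035,0,0,0,0,0,0],[0.035,0,0,0,0,0,0],[0.035,0,0,0,0,0,0]]

```text
time: 20.55
ee_pos: [0.5598, -0.024, 0.3322]
eef_rot: [[-0.353, 0.936, -0.0], [0.936, 0.353, -0.001], [-0.0, -0.001, -1.0]]
force: [0.9, 0.5, 0.2]
width: 0.0348
grasp_force: 0.0
```

```bash
python3 f.py
```

```text
tool F,T [-0.1183 -0.123  -0.434   0.0036  0.0038  0.0005] pos [ 0.5599 -0.0235  0.3323] yaw 110.68759432516697 q7 0.11217573688840778 0.034978327233224964 t 20.8
```

Emit:
move_arm:
  motion:
    - [[0.035,0.0007,0.0006,0,0,0,0],[0.035,0,0,0,0,0,0],[0.0,0,0,0,0,0,0],[0.0,0,0,0,0,0,0],[0.0,0,0,0,0,0,0],[0.0,0,0,0,0,0,0]]

```text
time: 21.55
ee_pos: [0.5604, -0.0225, 0.3325]
eef_rot: [[-0.353, 0.936, 0.001], [0.936, 0.353, 0.0], [-0.0, 0.001, -1.0]]
force: [0.5, 1.1, 0.6]
width: 0.0189
grasp_force: 25.7
```

```bash
python3 f.py
```

```text
tool F,T [ 0.5525  1.0446 -0.4501 -0.2045  0.0525  0.0027] pos [ 0.5604 -0.0225  0.3324] yaw 110.6870249231413 q7 0.1107065427330402 0.018804234269583275 t 21.8
```

Emit:
move_arm:
  motion:
    - [[0.0,0,0.0001,0.0002,0,0,5],[0.0,0,0,0.00022,0,0,5],[0.0,0,0,0,0,0,0]]

```text
time: 22.18
ee_pos: [0.5605, -0.0224, 0.332]
eef_rot: [[-0.186, 0.982, 0.001], [0.982, 0.186, -0.0], [-0.0, 0.001, -1.0]]
force: [2.2, 0.7, 0.8]
width: 0.0189
grasp_force: 25.7
```

```bash
python3 f.py
```

```text
tool F,T [ 0.1762  1.5176 -0.7478 -0.2991  0.0854  0.0351] pos [ 0.5605 -0.0225  0.332 ] yaw 100.7320693584613 q7 -0.029315259726085504 0.018613221607747973 t 22.425
```

Emit:
move_arm:
  motion:
    - [[0.0,0,0,0.0002,0,0,5],[0.0,0,0,0.00022,0,0,5],[0.0,0,0,0,0,0,0]]

```text
time: 22.8
ee_pos: [0.5605, -0.0224, 0.3317]
eef_rot: [[-0.013, 1.0, 0.001], [1.0, 0.013, 0.0], [0.0, 0.001, -1.0]]
force: [1.1, 1.5, 2.1]
width: 0.0188
grasp_force: 25.8
```

```bash
python3 f.py
```

```text
tool F,T [ 0.6554  1.5049 -2.3797 -0.2965  0.1564 -0.027 ] pos [ 0.5605 -0.0225  0.3317] yaw 90.7394528821808 q7 -0.1695039101267113 0.018798646731349986 t 23.05
```

Emit:
move_arm:
  motion:
    - [[0.0,0,0.0002,0,0,0,5],[0.0,0,0,0,0,0,5],[0.0,0,0,0,0,0,0]]

```text
time: 23.42
ee_pos: [0.5607, -0.0224, 0.3317]
eef_rot: [[0.161, 0.987, 0.001], [0.987, -0.161, 0.0], [0.0, 0.001, -1.0]]
force: [1.2, -0.1, 3.2]
width: 0.0186
grasp_force: 25.9
```

```bash
python3 f.py
```

```text
tool F,T [ 1.4426  1.6846 -3.1955 -0.2609  0.2425 -0.0051] pos [ 0.5607 -0.0225  0.3317] yaw 80.7386307495818 q7 -0.3094444164816603 0.01864608433579241 t 23.675
```

The screw appears closed: another 10° of turn produced no descent and no pull. My hand was pressing with about 3 N, so I'll unload it, back off 10°, regrasp at zero force and close again cleanly.

Emit:
move_arm:
  motion:
    - [[0.0,0,0.0,-0.0002,0,0,0],[0.0,0,0,-0.00022,0,0,-5],[0.0,0,0,-0.00022,0,0,-5],[0.0,0,0,0,0,0,0],[0.035,0,0,0,0,0,0],[0.035,0,0,0,0,0,0],[0.035,0.0002,0.0002,0,0,0,0],[0.0,0,0,0,0,0,0],[0.0,0,0,0,0,0,0],[0.0,0,0,0,0,0,0],[0.0,0,0,0,0,0,0]]

```text
time: 25.05
ee_pos: [0.5607, -0.0224, 0.332]
eef_rot: [[-0.012, 1.0, -0.0], [1.0, 0.012, -0.0], [-0.0, -0.0, -1.0]]
force: [0.9, -0.9, -0.9]
width: 0.0191
grasp_force: 25.7
```

```bash
python3 f.py;python3 f.py
```

```text
tool F,T [-0.4447  0.2509  1.1484 -0.1645 -0.0471  0.001 ] pos [ 0.5608 -0.0224  0.332 ] yaw 90.6823084020174 q7 -0.1702970151232911 0.01905981305282102 t 25.3
tool F,T [-0.2908  0.56    1.718  -0.1677 -0.0458 -0.0092] pos [ 0.5607 -0.0224  0.3321] yaw 90.6839826275235 q7 -0.17027161276198524 0.01894454255531654 t 25.55
```

Emit:
move_arm:
  motion:
    - [[0.0,0,0,0.0001,0,0,0],[0.0,0,0,0.00022,0,0,5],[0.0,0,0,0.0002,0,0,5],[0.0,0,0,0,0,0,0]]

```text
time: 26.05
ee_pos: [0.5608, -0.0223, 0.3317]
eef_rot: [[0.161, 0.987, 0.0], [0.987, -0.161, -0.0], [-0.0, 0.0, -1.0]]
force: [0.9, -1.3, -0.9]
width: 0.0187
grasp_force: 25.7
```

```bash
python3 f.py;python3 f.py
```

```text
tool F,T [-0.3512  0.7687 -0.149  -0.132  -0.0715 -0.0078] pos [ 0.5608 -0.0224  0.3317] yaw 80.72363457545626 q7 -0.3099285620291584 0.019010481380227647 t 26.3
tool F,T [-0.3542  0.3983 -0.7149 -0.1087 -0.1397 -0.0265] pos [ 0.5608 -0.0224  0.3318] yaw 80.69661759868548 q7 -0.3103342139779094 0.018861160174041738 t 26.55
```

Emit:
move_arm:
  motion:
    - [[0.0,0,0,0,0,0,5],[0.0,0,0,0,0,0,5],[0.0,0,0,0,0,0,0]]

```text
time: 26.92
ee_pos: [0.5608, -0.0223, 0.3317]
eef_rot: [[0.33, 0.944, 0.0], [0.944, -0.33, -0.0], [-0.0, 0.0, -1.0]]
force: [0.2, -1.1, 0.9]
width: 0.0187
grasp_force: 25.8
```

```bash
python3 f.py;python3 f.py
```

```text
tool F,T [-0.6355  0.5916 -0.7938 -0.2034 -0.0913 -0.0087] pos [ 0.5608 -0.0224  0.3317] yaw 70.7252984157942 q7 -0.44968691236973873 0.01894834847947158 t 27.175
tool F,T [-0.4096  1.33   -1.0234 -0.2202 -0.092  -0.0521] pos [ 0.5609 -0.0224  0.3317] yaw 70.69712660593737 q7 -0.4500964656104959 0.01876876680140774 t 27.425
```

Emit:
move_arm:
  motion:
    - [[0.0,0,0.0,-5e-05,0,0,7.5],[0.0,0,0,0,0,0,7.5],[0.0,0,0,0,0,0,7.5],[0.0,0,0,0,0,0,7.5],[0.0,0,0,0,0,0,7.5],[0.0,0,0,0,0,0,7.5],[0.0,0,0,0,0,0,0]]

```text
time: 28.3
ee_pos: [0.561, -0.0225, 0.3317]
eef_rot: [[0.901, 0.435, 0.001], [0.435, -0.901, -0.001], [0.001, 0.001, -1.0]]
force: [2.2, -2.0, 0.6]
width: 0.0189
grasp_force: 25.8
```

```bash
python3 f.py;python3 f.py
```

```text
tool F,T [ 1.3648  2.392   0.0084 -0.5286  0.2744  0.0058] pos [ 0.561  -0.0226  0.3317] yaw 25.73451751072639 q7 -1.0765507692770013 0.018919242000885843 t 28.55
tool F,T [ 1.5118  2.8894 -0.2173 -0.6309  0.326  -0.0186] pos [ 0.5609 -0.0226  0.3317] yaw 25.694988256885466 q7 -1.0771198755251588 0.019039177320268434 t 28.8
```

With zero axial force there was no descent over the last 55°, so the ratchet has clearly slipped, roughly 70° in all. I'll release and move clear.

Emit:
move_arm:
  motion:
    - [[0.04,0,0,0,0,0,0],[0.05,0,0,0,0,0,0],[0.05,0,0,0,0,0,0],[0.05,0,0,-0.02,0,0,0],[0.05,0,0,-0.03,0,0,0],[0.05,0,0,-0.04,0,0,0],[0.05,0,0.04,0,0,0,0],[0.05,0,0.05,0,0,0,0],[0.05,-0.04,0.05,0,0,0,0],[0.05,-0.04,0.04,0,0,0,0],[0.05,0,0,0,0,0,0],[0.05,0,0,0,0,0,0]]

```text
time: 30.3
ee_pos: [0.567, -0.2172, 0.4214]
eef_rot: [[0.901, 0.434, -0.0], [0.434, -0.901, 0.002], [0.0, -0.002, -1.0]]
force: [1.8, 0.4, 0.3]
width: 0.0504
grasp_force: 0.0
```

```bash
python3 f.py
python3 - <<'E'
from h import *
a,_=bot.camera("top");b,_=bot.camera("side")
cv2.imwrite("pics/z.png",np.hstack([cv2.resize(a[150:240,235:315],None,fx=5,fy=5,interpolation=2),cv2.resize(b[180:270,240:320],None,fx=5,fy=5,interpolation=2)]))
E
```

```text
tool F,T [ 0.4243 -0.0566  0.1673  0.0205  0.0028  0.0211] pos [ 0.5676 -0.2161  0.4216] yaw 25.85523140686316 q7 -0.7446821697809872 0.04995103439004249 t 30.55
```

View pics/z.png

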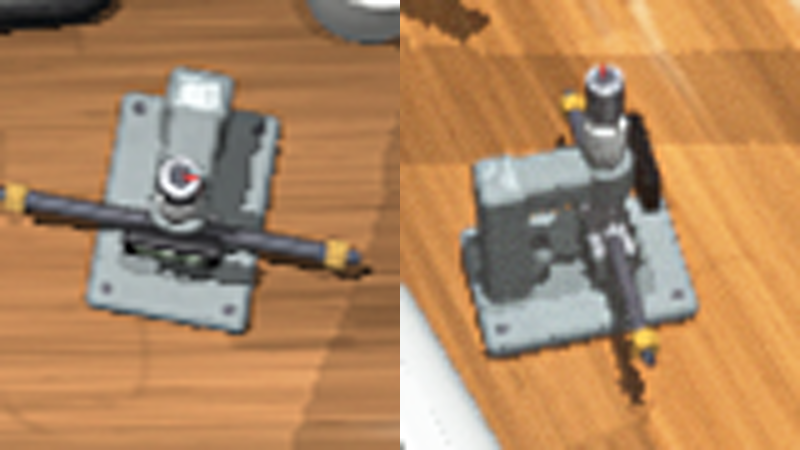

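The red mark has turned from lower-left to the right, about 215°, which matches the commanded turn. The knob is lower, the shaft still lies in the groove (nuts at (12,198) and (338,253)), and the gripper is clear.

```bash
python3 -c "
from workcell import bot
print(bot.hand_in())"
```

```text
the job is handed in; nothing more can be done
None
```

I handed the job in at about 31 s: the shaft lies level in the V-groove and the screw is closed on it after about 6.4 mm of travel. By my estimate the ratchet slipped about 70° in all. At first closing the hand pressed down with about 3 N, so I backed the screw off 10° and closed it again with almost no axial force; the hand-in gave no verdict.

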